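# Release the clamping jig and hold its lever

## Robot

A 6-joint arm with a two-finger parallel gripper is mounted at the origin on the work surface. World frame = base frame: x ahead of the robot, y to its left, z up, the work surface at z = 0. Lengths are in mm, angles in rad, forces in N, time in s.
With the tool pointing down it reaches from about 350 to 850 mm from the base axis. Payload 8.1 kg.
Tool frame: the origin (TCP) lies midway between the tips of the shut fingers; the grasp point (between the pads) lies 19 mm behind it; z points along the fingers, y is the direction in which the jaws open and shut (so a half turn about z gives the same grasp; the last joint's range is limited). The gripper opens to 85 mm and grips with 20 to 120 N. Pads are 22 mm wide; open, the fingers measure 114 mm over their backs; the gripper's body (76 mm by 85 mm) begins 54 mm behind the grasp point. The pads swing forward as they close: fully open they stand 13 mm farther back than shut.
Start: joints at [1.182, 0.13, 1.488, -0, 1.523, -0.085], TCP at [179.467, 572.535, 231.292] pointing down, gripper open.
Joint ranges: [-2.96, 2.96], [-0.89, 2.26], [0.02, 2.5], [-1.34, 4.48], [0, 2.73], [-2.66, 2.66]. Speed limits (rad/s): [2.39, 2.39, 2.79, 3.14, 3.14, 3.14].

## Interface

Orientations are given as [roll, pitch, yaw] about the fixed x, y, z axes, in that order (R = Rz(yaw) Ry(pitch) Rx(roll)).
In Python, from station import goto, line_to, move_joints, command_gripper, sleep, solve_ik, snapshot, Unreachable, finish_job, read_clock, read_q, read_dq, read_joint_efforts, read_position, read_eef_rot, read_ft_force, read_torque, read_width gives the robot as it stands. The module is installed in compiled form; this text tells all that it offers. Calls block until the motion is done:
- goto(position, orientation): joint-space move of the TCP to a pose.
- line_to(position, vel=150, frame=None, threshold=None): straight line of the TCP; frame=None keeps the orientation; vel is the mean speed in mm/s. With threshold (N) it stops when the force on the tool has changed by that much, and returns True; else False.
- move_joints(angles): joint-space move.
- command_gripper(opening): finger opening in mm; the grip force is fixed at half the most; returns when the fingers have stopped.
- sleep(seconds).
- solve_ik(position, orientation): joint angles nearest the present ones, or None.
- snapshot(name): name is "side" or "top"; returns a dict with "img" (480x640x3 uint8, red, green, blue), "depth" (480x640 float32, mm along the optical axis (not along the pixel's ray), 0 where there is no reading), "camera_matrix" (3x3 intrinsics, pixels), "R" (3x3) and "t" (3): a world point X has camera coordinates R X + t. Camera axes: x right, y down, z forward; pixel columns grow to the right and rows downward; lengths in mm; the calibration is good to about 2 mm. A picture is of the moment at which its call begins.
A pose or a line that the arm cannot do raises Unreachable and nothing moves.
- finish_job(): hands the job in, once; it reports no verdict.
Readings, each from a call of its own:
- read_clock(): time.
- read_q(): joint angles.
- read_dq(): joint speeds.
- read_joint_efforts(): joint torques, N m.
- read_position(): TCP position.
- read_eef_rot(): TCP orientation.
- read_ft_force(): force on the tool from outside, world axes, zero at the start.
- read_torque(): the same for the moment, N m.
- read_width(): finger opening in mm.
Only numpy, scipy, OpenCV 4.12 (cv2) and the standard library are available. Lean on these libraries where they do the work, as an engineer would, in place of code of your own. Each camera call takes 0.05 s, during which the arm holds its last target. There are 200 camera calls.

## Task

Clamp the board in the routing jig on the bench: first draw the steel locking pin straight up out of its bore and park it upright in the open notch of the wooden block beside the jig, its head resting on the block, and let go of it. Then flip the safety catch by pressing its thumb tab all the way down, and only after that pull the ball-headed lever towards the board as far as it goes. The lever springs back by itself, so finish while still holding it all the way over; leave the other things on the bench where they are.

Things in the scene. Friction and masses are not known exactly. Their poses are not given: they have to be found in the camera images.
- jig: Clamping jig fixed on the bench, aluminium base from x -210 to 100, y -100 to 100 mm, 12 mm thick. Origin on the bench surface. x points from the board towards the lever, y towards the catch's tab, z up. The wooden board (68 x 260 mm, top 34 mm up) lies at the -x end against a fence 62 mm high. The pin's bore is at x -50, y 0 in a dark steel bridge (36 x 84 mm, top 72 mm up).
- pin_grip (a point): Loose steel locking pin: point on its axis 24 mm above the flat underside of its head; z along the pin, up. Head: cylinder 28 mm across, 44 mm tall; below it a shank 10 mm across, 50 mm long. About 120 g. At the start it stands loosely in its bore, head on the bridge, and locks jaw and lever; lift it 55 mm to clear.
- notch (a point): Notch of the wooden parking block (60 x 60 mm, 72 mm high, fixed): a slot 15 mm wide, 60 mm deep, open at the top and at the block's -x face. The point is level with the block's top, on the slot's middle line, 22 mm from the open face and 16 mm from the closed end. x along the slot to the closed end, y across, z up. The parked pin's head rests on the top, shank hanging in the slot.
- catch_tab (a point): Where to press the catch's steel thumb tab: on its upper face, 78 mm from the catch's pivot. The tab's broad end is 30 mm wide (jig x) and spans 52 to 92 mm from the pivot. At the start it slopes 0.6 rad up and outwards (jig +y), the point 137 mm above the bench; at the stop 0.6 rad down, the point 50 mm up. Press straight down at jig x 51, y 114 mm.
- catch (a joint): Safety catch angle, rad; pivot parallel to jig x at x 51, y 50, z 90 mm. 0 to 0.1 at the start: its hook arm (66 mm) lies level across the lever's path. 1.2 at its stop: tab fully down, hook arm upright, up to 160 mm above the bench, 20 to 30 mm on the +y side of the lever's plane. About 2 N on the tab moves it; it stays where left.
- lever_ball (a point): Centre of the black ball, 40 mm across, on top of the lever's 12 mm rod, 200 mm from the lever's pivot. At the start it leans back 0.25 rad: jig x 99, y 0, z 216 mm. At full pull: jig x -54, z 192 mm.
- lever (a joint): Lever angle, rad; pivot parallel to jig y at x 50, y 0, z 22 mm. 0 at the start (sprung to this stop), growing as the ball is pulled along jig -x, towards and over the board; 0.8 at the far stop, jaw against the board. Needs 2 N at the ball at the start, 6 N at full pull; springs back if released.
- dowel_cup_mid (a point): Bystander: middle of a grey cup with dowels, 68 mm wide, 89 mm high.
- glue_mid (a point): Bystander: middle of a glue bottle 56 mm wide, 150 mm high.
- mallet_mid (a point): Bystander: joiner's mallet lying down, 300 mm long, 62 mm high; the point is in the wood near the head.
- offcut_mid (a point): Bystander: middle of a wooden offcut 55 x 40 x 25 mm.
- handscrew_mid (a point): Bystander: middle of a wooden handscrew clamp, 150 x 230 mm, 33 mm high.
- screwdriver_grip (a point): Bystander: handle of a screwdriver lying on the bench.

How it is judged:
By the outcome, as a careful person would: the job done as asked, in the order asked, and still so for the second after the job is handed in, while the arm keeps its last pose, push and grip.
It also fails if it takes over 64 s, if anything falls off the work surface, if the arm or the gripper's body presses on something with over 40 N, if the wrist force passes 120 N, or if a joint passes its speed limit or range.

## Working session

There is one attempt and no reset: what is moved stays moved. The work goes in short steps, each a Python script; the robot and the scene stay as the last script left them, time stands still between calls to the robot, and variables do not carry over. Pictures are saved under pics/ and viewed, about 8 in all and at most 12, crops included, and the job is handed in when it is done.

```bash
ls; mkdir -p pics
cat > h.py <<'E'
import numpy as np, cv2
from station import *
def cloud(s):
    K=s["camera_matrix"];d=s["depth"].astype(float);v,u=np.indices(d.shape)
    c=np.stack([(u-K[0,2])*d/K[0,0],(v-K[1,2])*d/K[1,1],d],-1)
    P=(c-s["t"])@s["R"]   # R^T (c-t)
    P[d<=0]=np.nan
    return P
def save(s,n): cv2.imwrite(f"pics/{n}.png",s["img"][:,:,::-1])
def dump(name,n):
    s=snapshot(name);save(s,n);np.savez(f"{n}.npz",**s);return s
E
python3 - <<'E'
from h import *
for n in("top","side"):
    s=dump(n,n+"0");print(s["camera_matrix"],-s["R"].T@s["t"],s["R"])
print(read_clock(),read_eef_rot())
E
```

```text
pics
[[544.81773997   0.         322.12781738]
 [  0.         544.81773997 244.87681571]
 [  0.           0.           1.        ]] [ 352.25286973    6.36034009 1381.58434277] [[ 0.02628915 -0.99965344 -0.00137398]
 [-0.98750965 -0.02575615 -0.15543909]
 [ 0.15534984  0.00544318 -0.98784452]]
[[614.21833848   0.         310.08378491]
 [  0.         614.21833848 245.26970426]
 [  0.           0.           1.        ]] [ 358.53375394 1206.18906307 1247.40453288] [[-0.98870572 -0.14975642  0.00583213]
 [-0.10602545  0.67142633 -0.73344754]
 [ 0.10592263 -0.72578213 -0.67972104]]
0.1 [-3.13992769e+00 -1.37173910e-04  2.83783967e+00]
```

View pics/top0.png

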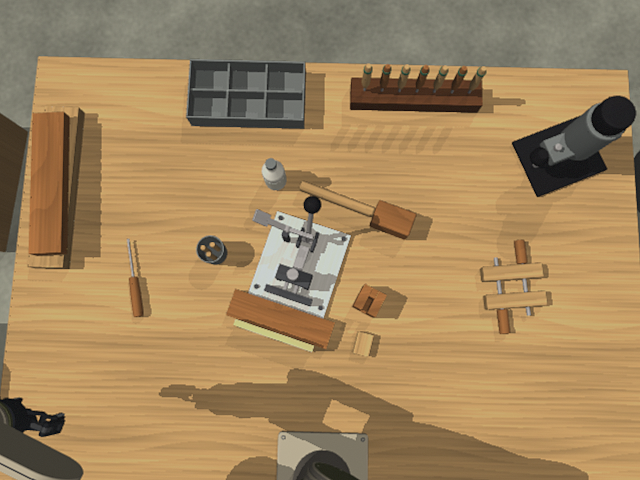

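View pics/side0.png

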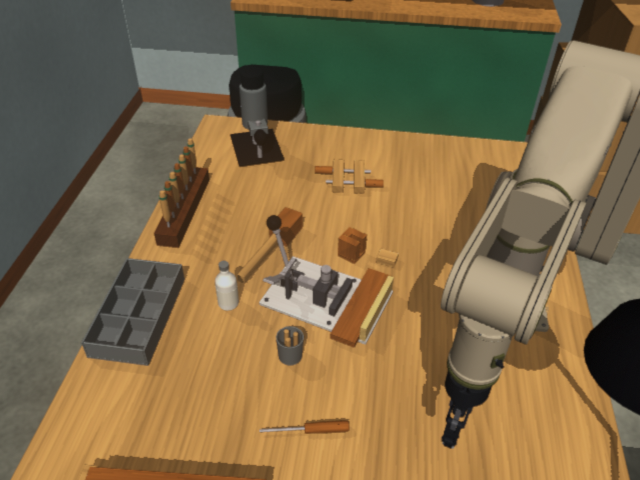

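Run:
```python
from h import *
s=dict(np.load("top0.npz"));P=cloud(s);im=s["img"].astype(int)
sub=np.zeros(P.shape[:2],bool);sub[180:360,220:400]=True
z=P[...,2]
def rect(m,n):
    p=P[m][:,:2].astype(np.float32);(c,wh,a)=cv2.minAreaRect(p);print(n,m.sum(),np.round(c,1),np.round(wh,1),a,"mean",P[m].mean(0).round(1))
W=im.min(-1)>150
rect(sub&(z>6)&(z<18)&W,"plate")
hue=im[...,0]-im[...,2]
rect(sub&(z>28)&(z<40)&(hue>40),"board")
n=np.zeros_like(sub);n[280:320,345:400]=True
m=n&(z>64)&(z<78);rect(m,"block")
n=np.zeros_like(sub);n[250:300,270:315]=True
m=n&(z>108)&(z<122);rect(m,"pinhead")
n=np.zeros_like(sub);n[190:222,298:330]=True
m=n&(z>200);rect(m,"ball");print(z[m].max())
n=np.zeros_like(sub);n[205:235,248:285]=True
m=n&(z>90);rect(m,"tab");print(z[m].max())
cv2.imwrite("pics/crop.png",cv2.resize(s["img"][180:370,220:410,::-1],None,fx=3.1,fy=3.1,interpolation=cv2.INTER_CUBIC))
s=dict(np.load("side0.npz"));P=cloud(s);im=s["img"].astype(int);z=P[...,2];
n=np.zeros(z.shape,bool);n[225:265,330:375]=True
rect(n&(z>64)&(z<78),"block side")
n=np.zeros_like(n);n[260:300,310:340]=True
rect(n&(z>112)&(z<120),"pinhead side")
n=np.zeros_like(n);n[205:240,260:290]=True
m=n&(z>200);rect(m,"ball side");print(z[m].max())
```

```text
plate 3267 [520.1  70.2] [200.  220.1] 72.9325180053711 mean [520.9  77.6  13.1]
board 2966 [522.6  54.1] [417.6 385.4] 76.0080337524414 mean [384.9  98.8  34.8]
block 511 [ 428.5 -104.5] [59.9 60.2] 63.404579162597656 mean [ 430.2 -105.4   73. ]
pinhead 111 [481.9  80.6] [26.6 26. ] 2.2000796794891357 mean [481.8  80.2 117.1]
ball 257 [623.7  36.7] [37.4 37. ] 38.724605560302734 mean [622.2  36.4 230.3]
241.47836875500334
tab 330 [603.8 137.3] [78.1 30.9] 69.81009674072266 mean [606.2 143.6 125.6]
149.3521792233083
block side 310 [ 427.9 -105.2] [66.7 63.6] 63.35685348510742 mean [ 428.6 -103.4   71.7]
pinhead side 61 [480.1  81.5] [26.8 28. ] 50.96931076049805 mean [481.2  81.8 116.2]
ball side 188 [621.4  38.9] [37.5 36.7] 48.974830627441406 mean [621.4  44.2 224.6]
239.00868228916514
```

View pics/crop.png

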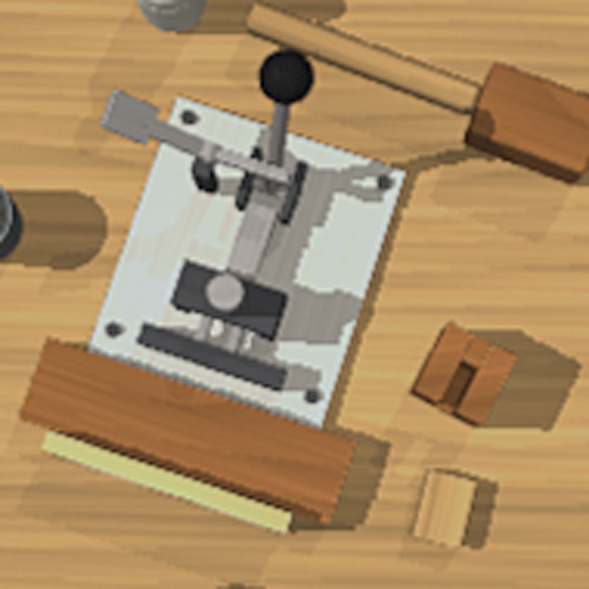

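```bash
cat >> h.py <<'E'
PI=np.pi
JY=-0.298; O=np.array([529.2,67.0])
def jig(x,y,z):
    c,s=np.cos(JY),np.sin(JY);return [O[0]+c*x-s*y,O[1]+s*x+c*y,z]
BY=-0.464; BC=np.array([428.3,-104.7])
def blk(x,y,z):
    c,s=np.cos(BY),np.sin(BY);return [BC[0]+c*x-s*y,BC[1]+s*x+c*y,z]
def st(m=""): print(m,"t",round(read_clock(),2),"p",np.round(read_position(),1),"F",np.round(read_ft_force(),1),"w",round(read_width(),1))
E
python3 - <<'E'
from h import *
# slot line check in both views
for n in("top0","side0"):
    s=dict(np.load(n+".npz"));P=cloud(s);z=P[...,2]
    d=P[...,:2]-BC;c,q=np.cos(BY),np.sin(BY);bx=c*d[...,0]+q*d[...,1];by=-q*d[...,0]+c*d[...,1]
    t=(z>68)&(z<77)&(abs(bx)<36)&(abs(by)<36)
    print(n,"ext",bx[t].min().round(1),bx[t].max().round(1),by[t].min().round(1),by[t].max().round(1))
    f=t&(bx<4); print(" gap",by[f&(by<0)].max().round(1),by[f&(by>0)].min().round(1),"closed",np.round(np.sort(bx[t&(abs(by)<5)])[:4],1))
print(jig(-50,0,78))
goto(jig(-50,0,190),[PI,0,JY+PI]);st()
line_to(jig(-50,0,78),vel=120,threshold=8);st()
command_gripper(20);st("grip")
s=dump("side","side1")
E
```

```text
top0 ext -30.0 30.1 -29.7 30.2
 gap -7.5 8.1 closed [7.8 7.9 8.5 9.3]
side0 ext -31.9 30.9 -33.6 32.7
 gap -4.2 7.2 closed [-13.5   6.    6.1   9. ]
[np.float64(481.403719076372), np.float64(81.68044719583268), 78]
 t 2.17 p [481.4  82.4 190.1] F [-0.8  0.2 -0.5] w 85.1
 t 3.26 p [482.1  81.8  78.9] F [ 0.1 -0.1  0.7] w 85.3
grip t 3.83 p [481.6  81.6  78.4] F [-2.2 -0.9  4.2] w 26.6
```

Run:
```python
from h import *
p=jig(-50,0,78)
line_to(jig(-50,0,165),vel=80,threshold=20);st("lift")
s=dump("side","side2")
cv2.imwrite("pics/l.png",cv2.resize(s["img"][170:330,220:420,::-1],None,fx=3,fy=3))
```

```text
lift t 5.12 p [480.9  81.7 164.2] F [-0.4  0.3 -1.3] w 26.6
```

View pics/l.png

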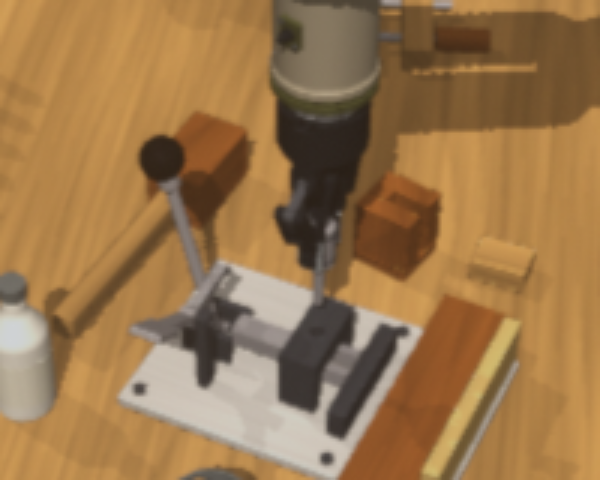

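```bash
cat >> h.py <<'E'
def shank(s,c,zlo,zhi,r=14):
    P=cloud(s);z=P[...,2];m=(np.hypot(P[...,0]-c[0],P[...,1]-c[1])<r)&(z>zlo)&(z<zhi)
    p=P[m]; 
    v=s["R"][2,:2]/np.linalg.norm(s["R"][2,:2])  # horizontal view dir
    for lo,hi in((zlo,(zlo+zhi)/2),((zlo+zhi)/2,zhi)):
        k=p[(p[:,2]>=lo)&(p[:,2]<hi)]; print(len(k),"med xy",np.round(np.median(k,0),1)," axis~",np.round(np.median(k[:,:2],0)+v*4,1)) if len(k) else None
E
python3 - <<'E'
from h import *
shank(dict(np.load("side2.npz")),jig(-50,0,0),110,150)
goto(blk(-8,0,165),[PI,0,BY+PI]);st()
print("target",blk(-8,0,0))
s=dump("side","side3");shank(s,blk(-8,0,0),108,150)
cv2.imwrite("pics/n.png",cv2.resize(s["img"][190:290,290:420,::-1],None,fx=5,fy=5))
t=dump("top","top3")
E
```

```text
17 med xy [480.1  81.8 119.9]  axis~ [480.7  77.9]
18 med xy [480.1  83.3 140.8]  axis~ [480.7  79.3]
 t 5.96 p [ 421.4 -100.8  165. ] F [-0.7  0.2 -1.7] w 26.6
target [np.float64(421.14584366861857), np.float64(-101.11976995345907), 0]
20 med xy [421.8 -99.3 120.2]  axis~ [ 422.4 -103.2]
19 med xy [420.5 -98.1 141.1]  axis~ [ 421.1 -102.1]
```

View pics/n.png

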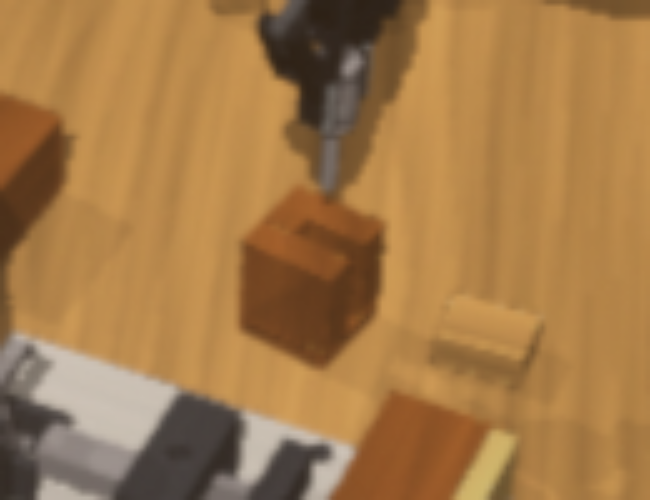

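Run:
```python
from h import *
line_to(blk(-8,0.4,120),vel=120,threshold=6);st()
hit=line_to(blk(-8,0.4,84),vel=40,threshold=5);st(hit)
if not hit:
    hit=line_to(blk(-8,0.4,74),vel=12,threshold=4);st(hit)
s=dump("side","side4")
cv2.imwrite("pics/p.png",cv2.resize(s["img"][190:290,290:420,::-1],None,fx=5,fy=5))
```

```text
t 6.58 p [ 421.4 -100.3  120. ] F [-0.1  0.3 -1.6] w 26.5
False t 7.63 p [ 421.6 -100.8   84.3] F [ 0.3  0.3 -1.5] w 26.8
True t 8.18 p [ 421.4 -100.8   78.4] F [0.6 0.1 4.1] w 26.9
```

View pics/p.png

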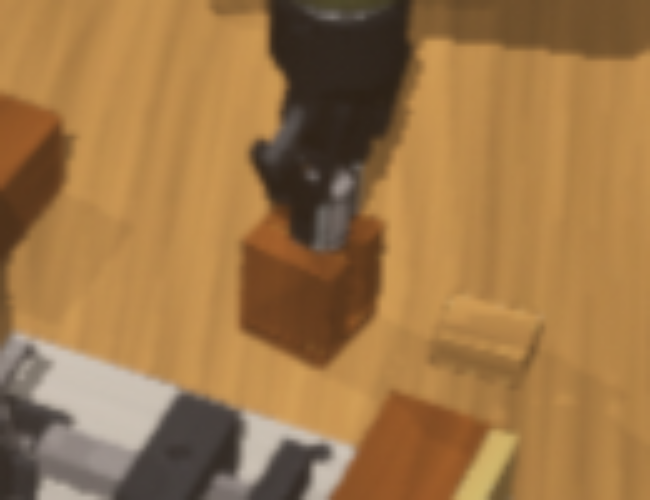

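Run:
```python
from h import *
command_gripper(60);st()
line_to(blk(-8,0.4,180),vel=150);
line_to(blk(-8,0.4,300),vel=200);st()
s=dump("side","side5");t=dump("top","top5")
a=s["img"][190:290,290:420,::-1];b=t["img"][270:350,330:434,::-1]
cv2.imwrite("pics/q.png",np.hstack([cv2.resize(a,(400,308)),cv2.resize(b,(400,308))]))
for n,x in(("s",s),("t",t)):
    P=cloud(x);m=(abs(P[...,0]-421)<25)&(abs(P[...,1]+101)<25)&(P[...,2]>108)&(P[...,2]<125);k=P[m];print(n,len(k),k.mean(0).round(1),k[:,2].std().round(2))
print(blk(-8,0,0)); print(read_q().round(2))
for y in(PI/2,-PI/2): print(solve_ik(jig(51,114,300),[PI,0,JY+y]))
```

```text
t 8.64 p [ 420.4 -100.4   77.4] F [ 0.2 -0.6 -0.5] w 60.1
 t 10.22 p [ 420.8 -100.6  298.2] F [-0.4 -0.   0.3] w 60.3
s 70 [420.7 -99.2 114.8] 3.49
t 27 [416.1 -92.4 115.9] 3.24
[np.float64(421.14584366861857), np.float64(-101.11976995345907), 0]
[-0.35 -0.35  1.81 -0.    1.68 -1.46]
[ 1.76410111e-01  2.00676617e-01  1.28619341e+00 -4.44089210e-16
  1.65472262e+00  4.74410111e-01]
None
```

View pics/q.png

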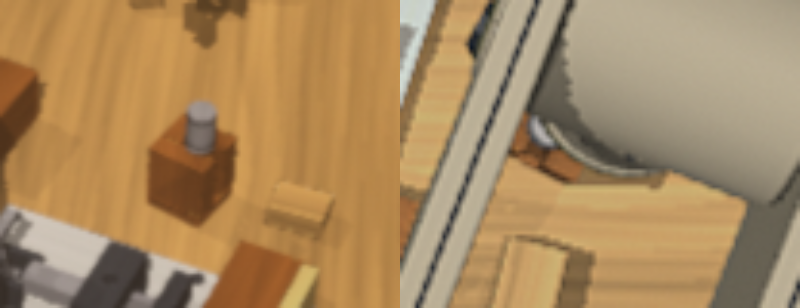

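Run:
```python
from h import *
goto(jig(51,114,300),[PI,0,JY+PI/2]);command_gripper(0);st()
line_to(jig(51,114,165),vel=150,threshold=10);st()
hit=line_to(jig(51,114,75),vel=60,threshold=15);st(hit)
if not hit: hit=line_to(jig(51,114,45),vel=25,threshold=15);st(hit)
s=dump("side","side6")
cv2.imwrite("pics/c.png",cv2.resize(s["img"][190:340,210:410,::-1],None,fx=3.5,fy=3.5))
```

```text
t 12.62 p [611.4 161.  300. ] F [-0.1  0.5 -0.5] w -0.1
 t 13.67 p [612.2 161.1 166.4] F [-0.5 -0.2  1. ] w -0.1
False t 15.32 p [611.5 161.1  75.2] F [-1.3  0.4 -0.3] w -0.3
True t 16.14 p [612.  161.6  54.9] F [-2.1  2.3  6.4] w -0.2
```

View pics/c.png

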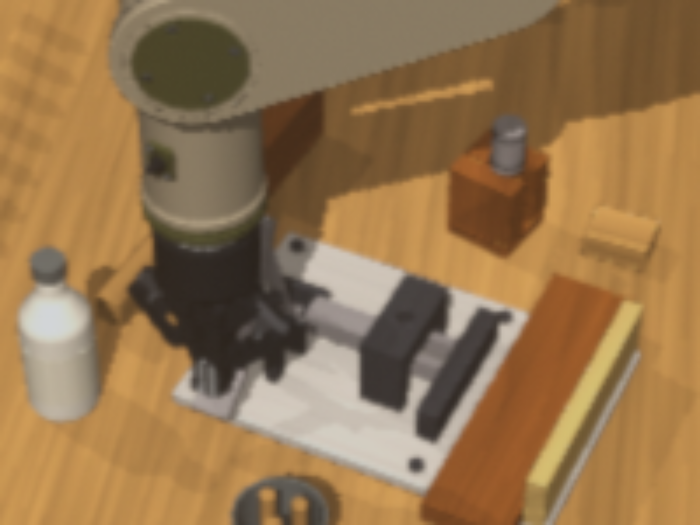

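Run:
```python
from h import *
hit=line_to(jig(51,114,50),vel=20,threshold=15);st(hit)
line_to(jig(51,114,90),vel=100);line_to(jig(51,114,310),vel=200);st()
goto(jig(-50,150,330),[PI,0,JY+PI]);st()
s=dump("side","side7");t=dump("top","top7")
for x in(s,t):
    P=cloud(x);d=P[...,:2]-O;c,q=np.cos(JY),np.sin(JY);X=c*d[...,0]+q*d[...,1];Y=-q*d[...,0]+c*d[...,1];Z=P[...,2]
    m=(abs(X-51)<12)&(Y>100)&(Y<118)&(Z>25)&(Z<160)
    if m.sum()>5:
        f=np.polyfit(Y[m],Z[m],1);print("tab",m.sum(),np.arctan(f[0]),np.polyval(f,114))
    m=(abs(X-51)<20)&(Y>10)&(Y<45)&(Z>110)&(Z<190);print("hook",m.sum(),Z[m].max() if m.any() else 0,np.median(Y[m]))
    m=(abs(X-99)<35)&(abs(Y)<35)&(Z>200)&(Z<260);k=P[m]
    r=[X[m],Y[m],Z[m]]
    # sphere centre lsq, R=20
    from scipy.optimize import least_squares
    o=least_squares(lambda c:np.sqrt(sum((a-b)**2 for a,b in zip(r,c)))-20,[99,0,216],loss="soft_l1");print("ball",m.sum(),o.x.round(1))
cv2.imwrite("pics/d.png",np.hstack([cv2.resize(s["img"][200:320,220:380,::-1],(400,300)),cv2.resize(t["img"][180:300,230:390,::-1],(400,300))]))
```

```text
True t 16.42 p [612.9 162.5  54.3] F [-1.4  2.3  5.4] w -0.0
 t 18.18 p [610.8 160.9 308.1] F [-0.7 -0.1 -0.5] w 0.2
 t 19.48 p [525.4 224.9 329.4] F [0.3 0.5 0. ] w 0.0
tab 69 -0.5987150647919257 48.63398616687674
hook 81 158.65344751575435 35.150166018760146
ball 193 [100.3  -2.8 216.4]
tab 64 -0.6476942177512129 51.83822024079191
hook 52 158.671865130022 32.053306516327794
ball 256 [ 1.006e+02 -2.000e-01  2.173e+02]
```

View pics/d.png

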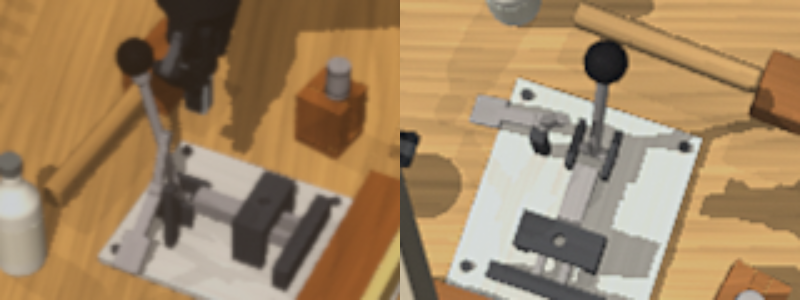

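```bash
cat >> h.py <<'E'
ZO=-21.5
def arc(th,r=200): return jig(50+r*np.sin(.25-th),-0.5,22+r*np.cos(.25-th)+ZO)
E
python3 - <<'E'
from h import *
command_gripper(85)
a=arc(0)
goto([a[0],a[1],310],[PI,0,JY+PI]);st()
print(line_to([a[0],a[1],250],vel=150,threshold=10),line_to(a,vel=80,threshold=8));st()
# check end pose reachable
print(solve_ik(arc(.8),[PI,0,JY+PI]))
command_gripper(30);st("grip")
for th in np.arange(.1,.75,.1):
    h=line_to(arc(th),vel=90,threshold=25)
    st(f"{th:.1f} {h}")
    if h: break
E
```

```text
t 21.22 p [623.9  38.3 310.2] F [1.  0.8 0. ] w 85.4
False False
 t 22.62 p [624.4  37.3 194.7] F [-0.4 -0.2  0.8] w 85.1
[ 0.06537917 -0.1515568   1.87897047  0.          1.41417899 -1.20741716]
grip t 23.12 p [624.4  36.8 195.2] F [-2.3 -3.1  5.8] w 37.5
0.1 False t 23.5 p [606.2  42.4 199.2] F [ 4.  -4.9  2.8] w 37.5
0.2 False t 23.88 p [586.7  48.4 200.7] F [ 2.6 -5.4  2.2] w 37.5
0.3 False t 24.25 p [567.1  55.3 200. ] F [-0.  -0.2 -0.5] w 30.1
0.4 False t 24.62 p [548.3  60.8 198.1] F [ 0.2  1.  -0.5] w 29.7
0.5 False t 25.0 p [529.8  66.3 194.4] F [-0.2  0.6 -0.2] w 29.9
0.6 False t 25.38 p [511.5  72.  188.5] F [ 0.6 -0.8 -0.1] w 30.1
0.7 False t 25.75 p [493.9  77.3 180.7] F [ 0.4 -0.4  0.9] w 30.0
```

```bash
cat >> h.py <<'E'
def look():
    from scipy.optimize import least_squares
    s,t=snapshot("side"),snapshot("top")
    for x in(s,t):
        P=cloud(x);d=P[...,:2]-O;c,q=np.cos(JY),np.sin(JY);X=c*d[...,0]+q*d[...,1];Y=-q*d[...,0]+c*d[...,1];Z=P[...,2]
        m=(abs(X-51)<12)&(Y>100)&(Y<118)&(Z>25)&(Z<160)
        if m.sum()>5: f=np.polyfit(Y[m],Z[m],1);print("tab",m.sum(),np.arctan(f[0]).round(2))
        m=(abs(X-51)<20)&(Y>10)&(Y<45)&(Z>110)&(Z<165);print("hook",m.sum(),Z[m].max() if m.any() else 0)
        m=(abs(X-99)<35)&(abs(Y)<35)&(Z>200)&(Z<260)
        if m.sum()>20:
            r=[X[m],Y[m],Z[m]];o=least_squares(lambda c:np.sqrt(sum((a-b)**2 for a,b in zip(r,c)))-20,[99,0,216],loss="soft_l1");print("ball",m.sum(),o.x.round(1))
        m=(abs(P[...,0]-421)<25)&(abs(P[...,1]+101)<25)&(Z>110)&(Z<122);print("pin",m.sum(),P[m].mean(0).round(1) if m.any() else 0)
    return s,t
E
python3 - <<'E'
from h import *
p=jig(-40,0,320);line_to(p,vel=200);st()
s,t=look()
cv2.imwrite("pics/e.png",np.hstack([cv2.resize(s["img"][200:320,220:380,::-1],(400,300)),cv2.resize(t["img"][180:300,230:390,::-1],(400,300))]))
for th in(0,.8):print(solve_ik(arc(th),[PI,0,JY+PI/2]))
E
```

```text
t 26.6 p [490.7  78.7 318.6] F [-0.8  0.6 -0.7] w 30.0
tab 71 -0.46
hook 85 155.93191595737946
ball 193 [ 99.9  -2.8 216.1]
pin 65 [420.5 -98.5 115.8]
hook 0 0
pin 113 [ 422.2 -100.1  116.7]
[-2.22651964e-02  2.16588019e-01  1.45963666e+00 -4.44089210e-16
  1.46536797e+00  2.75734804e-01]
[ 6.53791651e-02 -1.51556804e-01  1.87897047e+00 -4.44089210e-16
  1.41417899e+00  3.63379165e-01]
```

View pics/e.png

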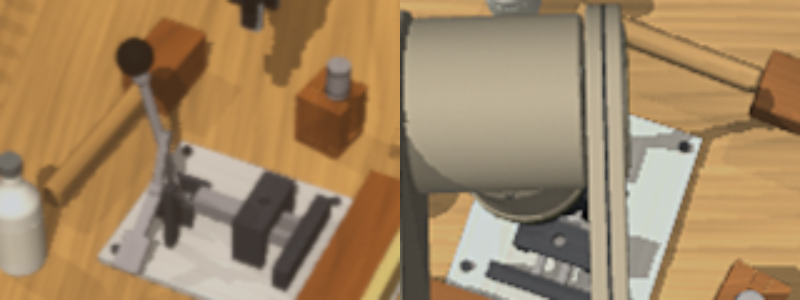

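Run:
```python
from h import *
def tab(s):
    P=cloud(s);d=P[...,:2]-O;c,q=np.cos(JY),np.sin(JY);X=c*d[...,0]+q*d[...,1];Y=-q*d[...,0]+c*d[...,1];Z=P[...,2]
    m=(abs(X-51)<12)&(Y>96)&(Y<122)&(Z>30)&(Z<160);f=np.polyfit(Y[m],Z[m],1)
    return np.round([m.sum(),np.arctan(f[0]),np.polyval(f,112)],2)
print(tab(dict(np.load("side7.npz"))))
for i in range(5): print(tab(snapshot("side")))
```

```text
[108.    -0.63  50.22]
[107.    -0.66  49.94]
[107.    -0.55  50.59]
[108.    -0.6   50.26]
[98.   -0.59 51.81]
[103.    -0.63  50.27]
```

Run:
```python
import h
from h import *
h.ZO=-26
yaw=JY+PI/2
command_gripper(85)
a=arc(0)
line_to([a[0],a[1],320],vel=200)
goto([a[0],a[1],310],[PI,0,yaw]);st()
print(line_to([a[0],a[1],250],vel=150,threshold=10),line_to(a,vel=80,threshold=8));st()
command_gripper(48);st("straddle")
for th in np.arange(.1,.75,.1):
    k=line_to(arc(th),vel=80,threshold=25)
    st(f"{th:.1f} {k}")
    if k: break
```

```text
t 29.78 p [623.9  37.5 310.4] F [-0.2 -0.5  0.4] w 85.1
False False
 t 31.23 p [624.5  37.3 190.4] F [-0.6 -0.5  0.6] w 85.3
straddle t 31.69 p [624.2  37.3 190. ] F [-0.2  0.4  1.1] w 47.9
0.1 False t 32.09 p [605.8  42.9 194.3] F [ 3.1 -2.1  1.1] w 47.9
0.2 False t 32.49 p [586.9  48.9 196.1] F [ 4.1 -1.1  2.2] w 47.9
0.3 False t 32.89 p [567.5  54.8 195.6] F [ 3.4 -0.4  0.6] w 47.7
0.4 False t 33.29 p [548.4  60.6 193.6] F [3.4 0.1 1.9] w 48.1
0.5 False t 33.69 p [529.7  66.3 189.6] F [ 4.4 -0.9 -0.5] w 48.3
0.6 False t 34.09 p [511.6  71.9 183.8] F [ 6.2 -1.5 -0.6] w 48.0
0.7 False t 34.49 p [494.   77.2 176.1] F [ 5.6 -0.8 -0.7] w 47.9
```

Run:
```python
import h
from h import *
h.ZO=-26
print(line_to(arc(.78),vel=50,threshold=12));st()
e=np.array(arc(.8)); d=np.array(jig(-1,0,0))-jig(0,0,0)
k=line_to(list(e+12*d),vel=15,threshold=14);st(k)
sleep(.5);st()
c,q=np.cos(JY),np.sin(JY);r=np.array(read_position())[:2]-O;print("tcp jig x",c*r[0]+q*r[1],"stop ball x -54.5")
s,t=look()
cv2.imwrite("pics/f.png",np.hstack([cv2.resize(s["img"][190:340,220:420,::-1],(400,300)),cv2.resize(t["img"][180:330,230:430,::-1],(400,300))]))
np.savez("side9.npz",**s)
```

```text
False
 t 34.96 p [480.7  81.4 169. ] F [ 4.  -1.1  3. ] w 48.1
True t 35.67 p [472.5  83.7 166.9] F [ 6.4 -1.1 -2.1] w 47.7
 t 36.17 p [472.5  83.7 166.9] F [ 6.4 -1.4 -1.3] w 47.9
tcp jig x -59.073572976244286 stop ball x -54.5
tab 68 -0.49
hook 82 156.34436995957725
pin 56 [ 420.7 -101.4  115.5]
tab 28 -0.63
hook 0 0
pin 114 [ 421.9 -100.   116.7]
```

View pics/f.png

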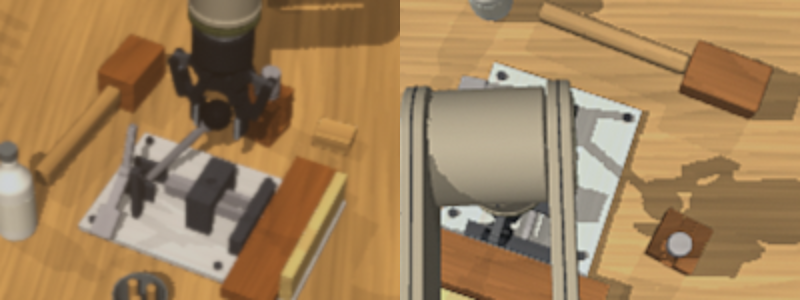

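Run:
```python
from h import *
d=np.array(jig(-1,0,0))-jig(0,0,0)
p0=np.array([472.5,83.7,166.9])
for k in (1,2,3,4,5):
    line_to(list(p0+k*d),vel=20,threshold=25);sleep(.3);st(k)
    if np.linalg.norm(read_ft_force())>16: break
```

```text
1 t 36.82 p [472.3  83.8 166.8] F [ 9.2 -2.4 -0.8] w 47.9
2 t 37.37 p [472.   83.9 166.8] F [13.  -2.3 -5.3] w 47.7
3 t 37.92 p [471.7  84.  166.7] F [18.4 -3.3 -7.7] w 48.2
```

Run:
```python
from h import *
s=snapshot("side");P=cloud(s);d=P[...,:2]-O;c,q=np.cos(JY),np.sin(JY);X=c*d[...,0]+q*d[...,1];Y=-q*d[...,0]+c*d[...,1];Z=P[...,2]
m=(abs(Y)<9)&(Z>95)&(Z<165)&(X<30)&(X>-40)
f=np.polyfit(Z[m],X[m],1);print("rod",m.sum(),"lean",np.arctan(f[0]).round(3),"want -0.55; lever",(0.25-np.arctan(f[0])).round(3))
m=(X<-100)&(X>-128)&(abs(Y)<60)&(Z>15);print(m.sum())
st("before");finish_job();st("after")
```

```text
rod 93 lean -0.541 want -0.55; lever 0.791
1432
before t 37.97 p [471.7  84.  166.7] F [18.1 -3.1 -8.7] w 48.0
the job is handed in; nothing more can be done
the job is handed in; nothing more can be done
```

I handed the job in at 38 s of the 64 s allowed. The pin is parked, the catch is down and the lever is held all the way over.

- **Pin:** I drew it straight up and lowered it into the notch until its head touched the block. I then let go. Later pictures show it standing upright, its head top at about 116 mm, as expected.
- **Catch:** I pressed the tab down to its stop. The tab then sloped about -0.6 rad and the hook arm stood about 159 mm high. Two later single readings gave -0.46 and -0.49. Five repeats after the first ranged from -0.55 to -0.66, so I took both as camera noise and did not press again.
- **Lever, first try:** I gripped the ball from the sides, and it slipped out at about 0.25 rad. The lever sprang back to its start. The catch was already down, and I saw nothing else on the jig disturbed.
- **Lever, second try:** I put the fingers in front of and behind the ball, open to 48 mm, and pulled it to the stop. They do not clamp the ball; the rear finger is holding it. The lever measured 0.79 rad against 0.8 at the stop. Pushing a little further raised the force from about 6 to 18 N with under 1 mm of movement, and I handed it in at that push.

I did not measure the other things on the bench. They looked unmoved in the pictures that showed them.

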